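# Index the loaded sample shuttle to the next hole and hold its lock pin home

## Task

Pick up the thin glass beaker gently (grip it with less than 25 N) and stand it upright in the low ring on the shuttle's carriage, then let go of it. Then pull up the carriage's lock plunger by its black knob, slide the carriage away from you to the next hole of the bar (not the one after it), and push the plunger down until its knob sits flush on its collar. The spring would lift it again, so finish while still holding the knob down there, the beaker standing in its ring and the jar, pot and tape roll left where they are.

Things in the scene. Friction and masses are not known exactly. Their poses are not given: they have to be found in the camera images.
- beaker: Empty clear glass beaker, upright, round, 55 mm across (straight wall), 70 mm high, open at the top, about 50 g. Origin: centre of its underside, z up. It stands on the worktop; it and the jar may have swapped places. Thin: a grip of more than 25 N (force of each finger) breaks it; 5 N lifts it.
- nest (a point): Centre of the low black ring in which the beaker is to stand, on the deck's top face, 40 mm above the worktop; moves with the carriage. Ring: 62 mm inside, 72 mm outside, 8 mm high above the deck. x axis = slide direction, away from the robot.
- knob_top (a point): Centre of the top face of the lock plunger's round black fluted knob, 24 mm in diameter, 32 mm high, 105 mm from the nest along the slide's +x. Below it a steel collar fixed to the deck: 22 mm in diameter (32 mm at its foot), 22 mm high. Flush = the knob's underside on the collar, this point then 94 mm above the worktop. Moves with the plunger.
- plunger_lift (a joint): Height of the knob above its collar, m. 0 = pressed flush, pin fully home; a spring (600 N/m) floats it at about 0.004 (its start), the pin loosely in its hole; above 0.012 the pin is clear of the bar and the carriage can slide; stop at 0.020. The pull at 0.016 is about 7 N, pressing flush takes 3 N. Reads about 0.012 when the pin stands on the bar between holes.
- carriage (a joint): Travel of the carriage along the rail, m, growing away from the robot. About 0 at the start (pin in the first hole); 0.050 at the next hole; 0.100 at the last one. The pin (8 mm, round tip) has about 2 mm play either way in the 12 mm holes. Friction about 1.5 N; stays where it is left.
- next_hole (a point): Centre of the mouth of the next hole in the dark steel index bar that runs between the two guide rods, 24 mm above the worktop: where the pin is to enter. Does not move. Its x axis is the slide direction; the rail may lie up to 0.2 rad askew.
- plunger: The plunger itself (knob and pin). Origin: on its axis, 94 mm below the knob's top face.
- shuttle_rail: The shuttle, fixed to the worktop: aluminium base plate 312 x 110 mm with two end blocks 42 mm high, two guide rods, the index bar with three holes 50 mm apart, and the carriage deck (162 x 100 mm) on top. Origin: centre of its underside; x axis = slide direction.
- jar: Loose screw-cap sample jar with a white lid, 62 mm across, 75 mm high; a bystander near the beaker. Origin: centre of its underside.
- pot: Loose open pot, 74 mm across, 46 mm high; a bystander. Origin: centre of its underside.
- tape: Loose roll of tape lying flat, 92 mm across, 19 mm high; a bystander. Origin: centre of its underside.
Not all that is in view belongs to the job. What is shaped like the beaker but red is not meant.

How it is judged:
On the way, in this order (a step that is already met when the one before it is completed fails the run):
1. the beaker stands upright in the ring of the carriage, let go of, the carriage still at its first hole (horizontal distance between beaker and nest below 0.008 m and z of beaker in the frame of nest below 0.004 m and angle between beaker's own z axis and vertical below 0.12 rad and contact force between the fingers and beaker below 0.1 N and value of joint carriage below 0.008 m), for 0.2 s.
2. the plunger is pulled up clear of the index bar (value of joint plunger_lift above 0.012 m), for 0.1 s.
At the end, for the whole second after the job is handed in: The carriage is at the next hole (travel 46 to 54 mm), the knob is pressed down to within 2 mm of flush with the fingers still bearing on it (more than 1.5 N), and the beaker stands untouched and upright (within 0.12 rad) in the ring, within 8 mm of its centre and on the deck (within 4 mm) (value of joint carriage between 0.046 and 0.054 m and value of joint plunger_lift below 0.002 m and contact force between the fingers and plunger above 1.5 N and contact force between the fingers and beaker below 0.1 N and horizontal distance between beaker and nest below 0.008 m and z of beaker in the frame of nest below 0.004 m and angle between beaker's own z axis and vertical below 0.12 rad); the arm keeps its last pose, push and grip.
It fails at once if the glass beaker is gripped with more than 25 N (the two fingers together press with more than 50 N) (contact force between the fingers and beaker above 50 N).
It fails at once if the beaker is tipped by more than 0.5 rad (angle between beaker's own z axis and vertical above 0.5 rad).
It fails at once if the jar is pushed more than 30 mm away (distance of jar from where it was at the start of the episode above 0.03 m).
It fails at once if the pot is pushed more than 30 mm away (distance of pot from where it was at the start of the episode above 0.03 m).
It fails at once if the tape is pushed more than 30 mm away (distance of tape from where it was at the start of the episode above 0.03 m).
It also fails if it takes over 54 s, if anything falls off the work surface, if the arm or the gripper's body presses on something with over 40 N, if the wrist force passes 120 N, or if a joint passes its speed limit or range.

## Robot

A 6-joint arm with a two-finger parallel gripper is mounted at the origin on a cart in front of the work surface, level with it; the furniture and walls round the work are solid. World frame = base frame: x ahead of the robot, y to its left, z up, the work surface at z = 0. Lengths are in m, angles in rad, forces in N, time in s.
With the tool pointing down it reaches from about 0.35 to 0.925 m from the base axis. Payload 6.4 kg.
Tool frame: the origin (TCP) lies on the centre line of the jaws, within the pads' length; the fingertips stand 17 mm ahead of it and the grasp point (between the pads) lies 2 mm behind it (robot.tcp_to_tips is the distance from the TCP to the fingertips, in m); z points along the fingers, y is the line along which they close (so a half turn about z gives the same grasp; the last joint's range is limited). The gripper opens to 94 mm and grips with 3 to 60 N. Pads are 16 mm wide; open, the fingers measure 119 mm over their backs; the gripper's body (75 mm by 177 mm) begins 78 mm behind the grasp point.
Start: joints at [1.164, 0.245, 1.558, -0, 1.339, -0.174], TCP at [0.15, 0.632, 0.222] pointing down, gripper open.
Joint ranges: [-3.13, 3.13], [-1.02, 2.26], [0.13, 2.54], [-0.95, 4.09], [0.21, 2.88], [-2.74, 2.74]. Speed limits (rad/s): [2.57, 2.57, 3.14, 3.14, 3.14, 3.14].

## Interface

Orientations are given as a unit quaternion [x, y, z, w].
In Python, from rig import robot, eyes gives the robot as it stands.
- The arm moves only by the tool move_arm, never from a script. Its argument "motion" is a list of rows, each a list of 7 numbers: the shift along the world's x, y, z in units of 30 mm (1.0 is 30 mm), then the turn, a rotation vector about the world's x, y, z in units of 6 degrees (1.0 is 6 degrees), then the finger opening in mm, from 0 to 94. In form: [[dx, dy, dz, rx, ry, rz, claw], ...]. A call has 1 to 12 rows; each row shifts and turns the commanded pose from where the row before left it; what a row does not reach is not made up. A row lasts 1/10 s, in which the tool goes at most 50 mm and 8.59 degrees, less where a joint would pass 70% of its speed; a pose out of reach is approached as far as the arm can. A call is refused whole if a number of a shift passes 1 or a number of a turn 1, either way. A call with a gripper value outside its range is refused whole. The fingers move at their own pace and stop on an object; "grip_force" is the grip in N (left out, the last holds). Time passes only in rows, so rows that do not move let the fingers close. It gives the time, the measured TCP pose, the force, the opening and the grip force at its end, in the units of the state.
- robot.observe(): the state, without advancing time (a new reading comes with each control period).
- eyes.capture(name): name is "side" or "top" or "wrist"; returns a dict with "frame" (480x640x3 uint8, blue, green, red), "fx", "fy", "cx", "cy" (pixels), "world_to_cam" (4x4, takes a point from world to camera coordinates); the wrist camera has in their place "tool_from_camera" (4x4, takes a point from camera to tool coordinates, whose origin is the TCP and whose axes are the flange's). Camera axes: x right, y down, z forward; pixel columns grow to the right and rows downward; lengths in m; the calibration is good to about 2 mm. A picture is of the moment at which its call begins: read the wrist's pose just before it. There is no depth.
- robot.close_job(): hands the job in; it is judged then, once.
The state is a dict: "time_s": time; "joint_pos": joint angles; "qvel": joint speeds; "joint_torque": joint torques, N m; "eef_pos": TCP position; "eef_rot": TCP orientation; "wrist_force": force on the tool from outside, world axes, zero at the start; "wrist_torque": the same for the moment, N m; "finger_gap": opening from 0.0 (shut) to 1.0 (fully open); "grasp_force": force on a finger pad.
Only numpy, scipy, OpenCV 4.12 (cv2) and the standard library are available. Lean on these libraries where they do the work, as an engineer would, in place of code of your own. Each camera call takes 0.05 s, during which the arm holds its last target. There are 200 camera calls.

## Working session

There is one attempt and no reset: what is moved stays moved. The work goes in short steps, Python scripts to look and compute and a tool call to move; the robot and the scene stay as the last step left them, time stands still between calls to the robot, and variables do not carry over. Pictures are saved under pics/ and viewed, at most 10 in all, crops included, and the job is handed in when it is done.

Besides the shell and the picture viewer there is one more tool, called after "Request:" by a JSON object that holds its "api" and its "payload". move_arm: Moves the arm, as the interface text tells. Its arguments: {"type":"object","properties":{"motion":{"type":"array"},"grip_force":{"type":"number"}},"required":["motion"]}

```bash
mkdir -p pics; ls; python3 - <<'E'
from rig import robot, eyes
import cv2,json,numpy as np
s=robot.observe();print({k:np.round(v,4).tolist() for k,v in s.items()})
for n in ("top","side"):
    c=eyes.capture(n);cv2.imwrite(f"pics/{n}0.png",c["frame"])
    print(n,c["fx"],c["fy"],c["cx"],c["cy"],np.round(c["world_to_cam"],4).tolist())
s=robot.observe()
c=eyes.capture("wrist");cv2.imwrite("pics/wrist0.png",c["frame"]);print(c["fx"],c["cx"],c["cy"],np.round(c["tool_from_camera"],4).tolist())
E
```

```text
pics
{'time_s': 0.0, 'joint_pos': [1.1639, 0.2458, 1.5589, -0.0, 1.3387, -0.1741], 'qvel': [0.0021, 0.0008, -0.0011, -0.0006, -0.0005, -0.0005], 'joint_torque': [-0.0025, -41.5838, -31.4596, 0.0683, 0.0333, -0.0001], 'eef_pos': [0.1497, 0.632, 0.2214], 'eef_rot': [0.1161, 0.9932, -0.0009, -0.0002], 'wrist_force': [-0.3448, 0.1365, 0.051], 'wrist_torque': [-0.0603, -0.0315, -0.0557], 'grasp_force': 0.0, 'finger_gap': 0.9992}
top 510.51228233466867 510.51228233466867 320.47315032495345 237.75880638134456 [[-0.0437, -0.999, -0.0047, 0.3263], [-0.9743, 0.0436, -0.2211, 0.5449], [0.2211, -0.0051, -0.9752, 0.8283], [0.0, 0.0, 0.0, 1.0]]
side 459.7595197733278 459.7595197733278 324.227673788379 240.42475022775855 [[-0.999, 0.0352, 0.0263, 0.5129], [-0.0104, 0.3928, -0.9196, -0.0359], [-0.0427, -0.9189, -0.3921, 1.2114], [0.0, 0.0, 0.0, 1.0]]
403.58529952621876 324.01310185871097 234.19622575229857 [[0.0005, -0.9662, -0.2579, 0.0766], [1.0, 0.0005, 0.0001, -0.0], [0.0001, -0.2579, 0.9662, -0.1633], [0.0, 0.0, 0.0, 1.0]]
```

View pics/top0.png

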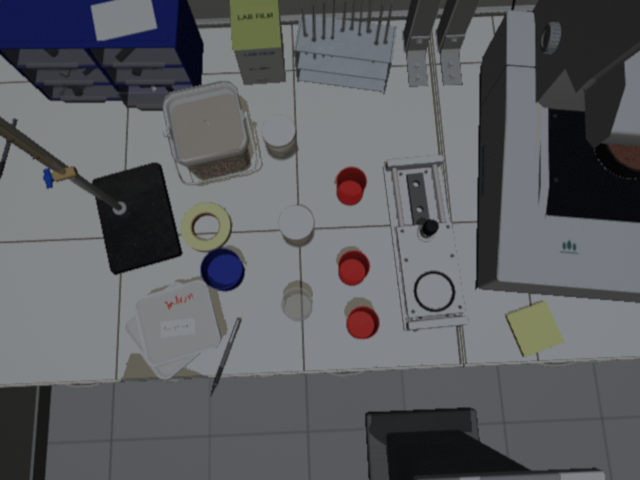

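View pics/side0.png

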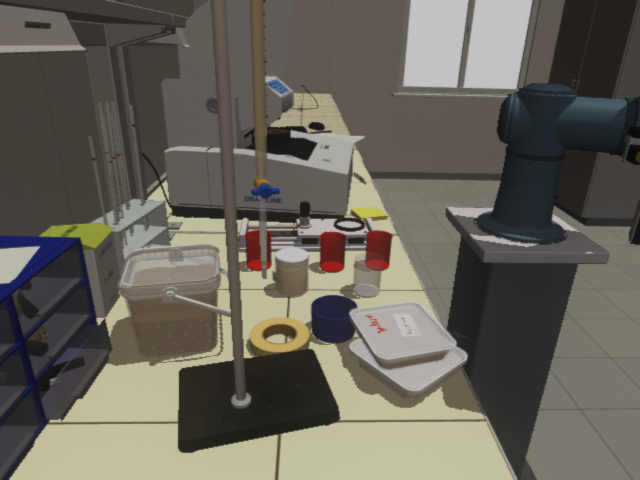

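The top view shows the clear beaker at about (297,305), the jar at (297,223), the ring at (435,291) and the knob at (429,228). In the side view the beaker is at (367,277), the ring at (350,224) and the knob at (305,207). I'll enlarge these areas.

```bash
cat > h.py <<'E'
import numpy as np,cv2
T=dict(top=(510.512,320.473,237.759,np.array([[-0.0437,-0.999,-0.0047,0.3263],[-0.9743,0.0436,-0.2211,0.5449],[0.2211,-0.0051,-0.9752,0.8283]])),
 side=(459.76,324.228,240.425,np.array([[-0.999,0.0352,0.0263,0.5129],[-0.0104,0.3928,-0.9196,-0.0359],[-0.0427,-0.9189,-0.3921,1.2114]])))
def P(n):
    f,cx,cy,M=T[n];return np.array([[f,0,cx],[0,f,cy],[0,0,1]])@M
def proj(n,X):
    q=P(n)@np.append(X,1);return q[:2]/q[2]
def atz(n,uv,z):
    p=P(n);H=np.c_[p[:,:2],p[:,2]*z+p[:,3]];q=np.linalg.solve(H,[*uv,1]);return q[:2]/q[2]
def tri(a,b):
    X=cv2.triangulatePoints(P("top"),P("side"),np.float64(a),np.float64(b)).ravel();return X[:3]/X[3]
E
python3 - <<'E'
import cv2,numpy as np
from h import *
t=cv2.imread("pics/top0.png");s=cv2.imread("pics/side0.png")
def c(i,x,y,w,h,k):return cv2.resize(i[y:y+h,x:x+w],None,fx=k,fy=k,interpolation=cv2.INTER_CUBIC)
o=np.zeros((600,800,3),np.uint8)
o[:600,:300]=c(t,382,150,100,200,3)
o[:300,300:550]=c(t,270,270,50,60,5)
o[:300,550:800]=c(s,342,245,50,60,5)
o[300:540,300:800]=c(s,235,190,150,72,10/3)[:240]
cv2.imwrite("pics/m.png",o)
print(tri((429,224),(305,203)),tri((435,291),(350,224)),tri((297,305),(367,277)),atz("top",(297,297),.07),atz("top",(297,223),.075),atz("side",(367,292),0))
E
```

```text
[0.56499107 0.11909213 0.09785973] [0.45867477 0.10731374 0.04357956] [0.446645   0.34821163 0.03026075] [0.45653103 0.34587242] [0.58371472 0.34135629] [0.44483181 0.3514719 ]
```

View pics/m.png

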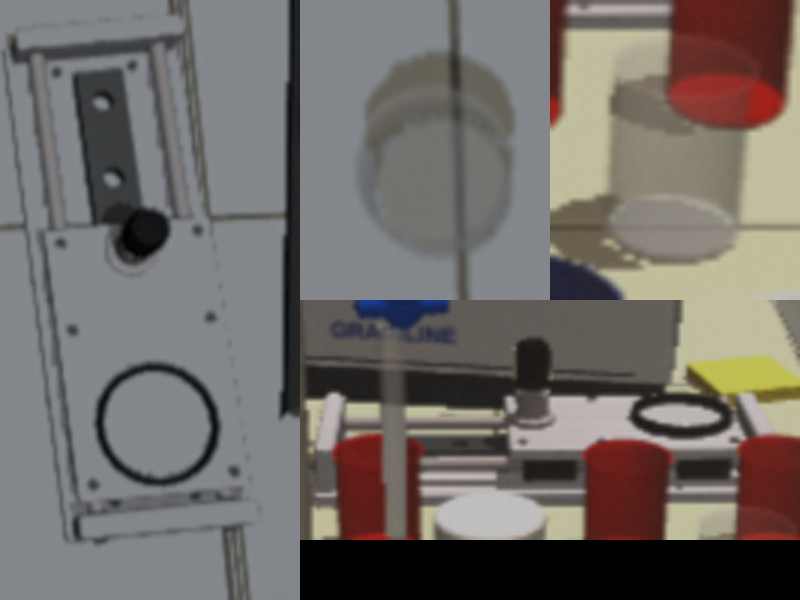

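The beaker's base is at about (297.4,306.4) in the top view and (366.6,290.6) in the side view. In the top view the ring is at (434.3,291.3), the knob top at (431.3,226) and the holes at (416,183.7) and (419.7,209).

```bash
python3 - <<'E'
from h import *
print("beaker",atz("top",(297.4,306.4),0),atz("side",(366.6,290.6),0),tri((297.4,306.4),(366.6,290.6)))
print("ring",tri((434.3,291.3),(349.6,224.5)),atz("top",(434.3,291.3),.048),atz("side",(349.6,224.5),.048))
print("knob",tri((431.3,226),(305.2,203.5)),atz("top",(431.3,226),.098),atz("side",(305.2,203.5),.098))
a,b=atz("top",(419.7,209),.024),atz("top",(416,183.7),.024);print(a,b,b-a,np.arctan2(*(b-a)[::-1]))
k=atz("top",(431.3,226),.098)-atz("top",(434.3,291.3),.048);print(k,np.hypot(*k),np.arctan2(k[1],k[0]))
E
```

```text
beaker [0.44718213 0.34893093] [0.44494525 0.34610394] [0.44630419 0.34898807 0.00178122]
ring [0.45891474 0.10821255 0.04250886] [0.45830805 0.10944055] [0.46041477 0.12245276]
knob [0.56322271 0.11470938 0.09482989] [0.56244863 0.11543854] [0.56323954 0.12415127]
[0.61340005 0.11680798] [0.66250621 0.11944778] [0.04910615 0.00263979] 0.053705187061474945
[0.10414058 0.00599798] 0.10431316005487497 0.05753151361279863
```

Request:
{"api": "move_arm", "payload": {"motion": [[0.8, -0.77, 0, 0, 0, -1, 94], [0.8, -0.77, 0, 0, 0, -1, 94], [0.8, -0.77, 0, 0, 0, -1, 94], [0.8, -0.77, 0, 0, 0, -1, 94], [0.8, -0.77, 0, 0, 0, -1, 94], [0.8, -0.77, 0, 0, 0, -1, 94], [0.8, -0.77, 0, 0, 0, -1, 94], [0.8, -0.77, 0, 0, 0, -1, 94], [0.8, -0.77, 0, 0, 0, -1, 94], [0.8, -0.77, 0, 0, 0, -1, 94], [0.8, -0.77, 0, 0, 0, -1, 94], [0.8, -0.77, 0, 0, 0, -1, 94]], "grip_force": 6}}

```text
time_s: 1.35
eef_pos: [0.4386, 0.3541, 0.2222]
eef_rot: [0.679, 0.734, -0.0, -0.0]
wrist_force: [-0.0, 0.0, -0.0]
finger_gap: 1.0
grasp_force: 0.0
```

Request:
{"api": "move_arm", "payload": {"motion": [[0.25, -0.2, -0.5, 0, 0, -0.3, 94], [0, 0, 0, 0, 0, 0, 94], [0, 0, 0, 0, 0, 0, 94]]}}

```text
time_s: 1.65
eef_pos: [0.4442, 0.3495, 0.2062]
eef_rot: [0.689, 0.725, -0.001, -0.001]
wrist_force: [-0.6, 0.5, 0.7]
finger_gap: 1.005
grasp_force: 0.0
```

```bash
cat >> h.py <<'E'
def wcam(s,c):
    from scipy.spatial.transform import Rotation as R
    M=np.eye(4);M[:3,:3]=R.from_quat(s["eef_rot"]).as_matrix();M[:3,3]=s["eef_pos"]
    W=np.linalg.inv(M@np.array(c["tool_from_camera"]))
    T["wrist"]=(c["fx"],c["cx"],c["cy"],W[:3])
def yaw(s):
    from scipy.spatial.transform import Rotation as R
    y=R.from_quat(s["eef_rot"]).as_matrix();return np.arctan2(y[1,1],y[0,1]),y[:,2]
E
python3 - <<'E'
from rig import robot, eyes
from h import *
import pickle
s=robot.observe();c=eyes.capture("wrist");pickle.dump((s,c),open("w1.pkl","wb"))
cv2.imwrite("pics/w1.png",c["frame"]);wcam(s,c)
print(s["time_s"],s["eef_pos"],yaw(s),s["joint_pos"])
print(proj("wrist",(.446,.349,0)),proj("wrist",(.446,.349,.07)))
E
```

```text
1.65 [0.44422273 0.3495425  0.20619869] (np.float64(0.05160843681345937), array([-2.54866727e-03, -7.82347131e-04, -9.99996446e-01])) [4.65923892e-01 6.49276375e-02 1.79035805e+00 4.64354039e-04
 1.28893546e+00 4.14184872e-01]
[328.26212845 210.52847287] [328.91413691 229.0194836 ]
```

View pics/w1.png

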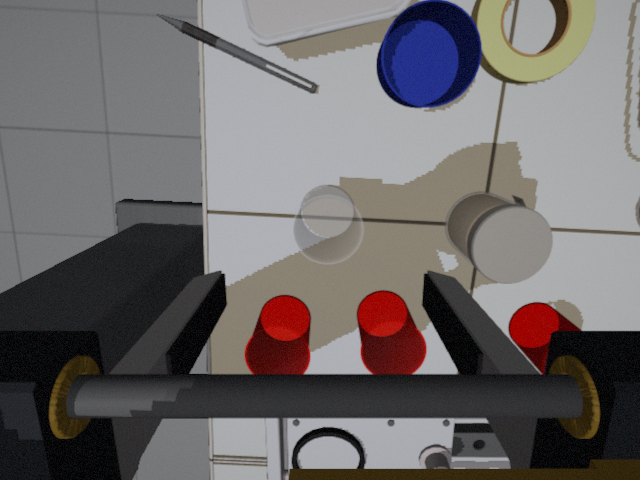

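The beaker's rim is centred at about (328,230.5), spanning x 294–362 and y 196–265. Its base disc is near (327.5,215). The jar is to the right at about (500,240) and the red cups are below.

```bash
python3 - <<'E'
from h import *
import pickle
s,c=pickle.load(open("w1.pkl","rb"));wcam(s,c)
print(atz("wrist",(328,230.5),.07),atz("wrist",(327.5,215),0))
f=atz("wrist",(294,230.5),.07)-atz("wrist",(362,230.5),.07);print(f)
print("jar",atz("wrist",(510,244),.075))
print("ring",atz("wrist",(330,466),.048))
E
```

```text
[0.44536515 0.34779438] [0.44552141 0.34470403]
[-0.05202897 -0.0027523 ]
jar [0.58380718 0.3458118 ]
ring [0.46070419 0.10557286]
```

Request:
{"api": "move_arm", "payload": {"motion": [[0.04, -0.07, -0.9, 0, 0, 0, 94], [0, 0, -0.9, 0, 0, 0, 94], [0, 0, -0.9, 0, 0, 0, 94], [0, 0, -0.9, 0, 0, 0, 94], [0, 0, -0.9, 0, 0, 0, 94], [0, 0, -0.9, 0, 0, 0, 94], [0, 0, 0, 0, 0, 0, 94], [0, 0, 0, 0, 0, 0, 94]]}}

```text
time_s: 2.5
eef_pos: [0.4462, 0.348, 0.0459]
eef_rot: [0.689, 0.725, -0.0, -0.0]
wrist_force: [0.4, 0.4, 1.0]
finger_gap: 0.998
grasp_force: 0.0
```

Request:
{"api": "move_arm", "payload": {"motion": [[0, 0, 0, 0, 0, 0, 75], [0, 0, 0, 0, 0, 0, 65], [0, 0, 0, 0, 0, 0, 58], [0, 0, 0, 0, 0, 0, 50], [0, 0, 0, 0, 0, 0, 45], [0, 0, 0, 0, 0, 0, 45], [0, 0, 0, 0, 0, 0, 45], [0, 0, 0, 0, 0, 0, 45], [0, 0, 0, 0, 0, 0, 45], [0, 0, 0, 0, 0, 0, 45]], "grip_force": 8}}

```text
time_s: 3.5
eef_pos: [0.4467, 0.3472, 0.0456]
eef_rot: [0.689, 0.725, 0.0, -0.0]
wrist_force: [-1.4, -1.2, 2.7]
finger_gap: 0.57
grasp_force: 8.0
```

Request:
{"api": "move_arm", "payload": {"motion": [[0, 0, 0.3, 0, 0, 0, 45], [0, 0, 0.8, 0, 0, 0, 45], [0, 0, 0.8, 0, 0, 0, 45], [0, 0, 0.8, 0, 0, 0, 45], [0, 0, 0.8, 0, 0, 0, 45], [0, 0, 0.8, 0, 0, 0, 45], [0, 0, 0, 0, 0, 0, 45], [0, 0, 0, 0, 0, 0, 45]]}}

```text
time_s: 4.3
eef_pos: [0.4466, 0.3471, 0.1743]
eef_rot: [0.689, 0.725, 0.0, 0.0]
wrist_force: [-0.1, 0.2, -1.1]
finger_gap: 0.568
grasp_force: 8.0
```

Request:
{"api": "move_arm", "payload": {"motion": [[0.05, -0.8, 0, 0, 0, 0, 45], [0.05, -0.8, 0, 0, 0, 0, 45], [0.05, -0.8, 0, 0, 0, 0, 45], [0.05, -0.8, 0, 0, 0, 0, 45], [0.05, -0.8, 0, 0, 0, 0, 45], [0.05, -0.8, 0, 0, 0, 0, 45], [0.05, -0.8, 0, 0, 0, 0, 45], [0.05, -0.8, 0, 0, 0, 0, 45], [0.03, -0.8, 0, 0, 0, 0, 45], [0, -0.8, 0, 0, 0, 0, 45], [0, 0, 0, 0, 0, 0, 45], [0, 0, 0, 0, 0, 0, 45]]}}

```text
time_s: 5.5
eef_pos: [0.4587, 0.1072, 0.173]
eef_rot: [0.69, 0.724, -0.001, -0.001]
wrist_force: [-0.1, -0.4, -0.9]
finger_gap: 0.572
grasp_force: 8.0
```

```bash
python3 - <<'E'
from rig import robot, eyes
from h import *
import pickle
s=robot.observe();c=eyes.capture("wrist");pickle.dump((s,c),open("w2.pkl","wb"));wcam(s,c)
print(s["time_s"],s["eef_pos"],yaw(s),s["wrist_force"],s["finger_gap"])
t=eyes.capture("top")["frame"];sd=eyes.capture("side")["frame"]
for n,i in(("w",c["frame"]),("t",t),("s",sd)):cv2.imwrite(f"pics/{n}2.png",i)
o=np.zeros((600,800,3),np.uint8)
o[:480,:640]=c["frame"]
r=cv2.resize(sd[150:250,300:400],None,fx=3,fy=3,interpolation=cv2.INTER_CUBIC)
o[:300,500:800]=r
cv2.imwrite("pics/m2.png",o)
p=s["eef_pos"];print(proj("wrist",p+[0,0,.025]),proj("wrist",p-[0,0,.045]))
E
```

```text
5.5 [0.45874661 0.1072091  0.17304665] (np.float64(0.048823152100918), array([-2.46966752e-03,  4.43231402e-04, -9.99996852e-01])) [-0.12517738 -0.44910662 -0.91096476] 0.5716951925060432
[328.02048041 332.06627612] [327.16346075 269.08706463]
```

View pics/m2.png

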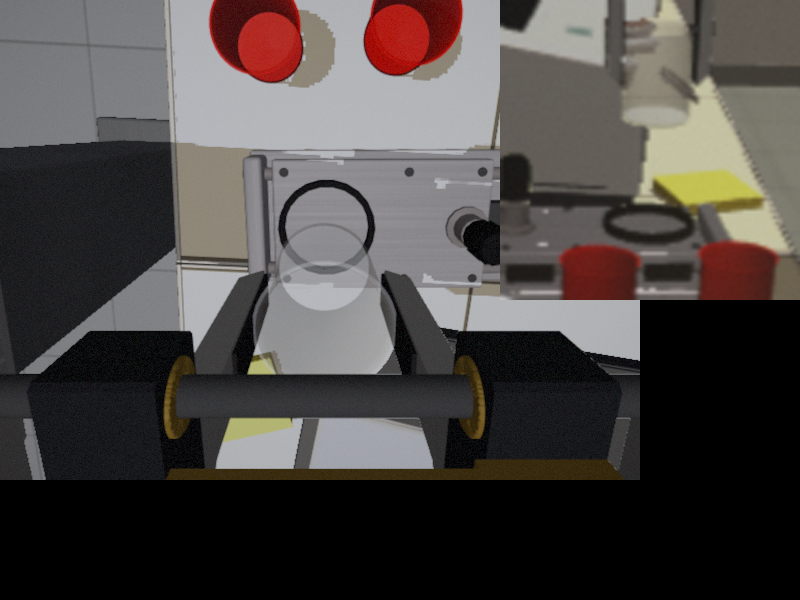

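The ring's outer edge is centred at about (326.5,226.5). The base of the held beaker spans x 279–371 and y 222–311, so its centre is at (325,266.5).

```bash
python3 - <<'E'
from h import *
import pickle
s,c=pickle.load(open("w2.pkl","rb"));wcam(s,c)
z=s["eef_pos"][2]-.0456
print("base",atz("wrist",(325,266.5),z),"diam",atz("wrist",(371,266.5),z)-atz("wrist",(279,266.5),z),"tcp",s["eef_pos"][:2])
print("rim",atz("wrist",(324.5,324),z+.07))
print("ring",atz("wrist",(326.5,226.5),.046),"knobtop",[atz("wrist",(485,242),h) for h in (.098,)])
print("ring diam",atz("wrist",(375,226.5),.046)-atz("wrist",(278,226.5),.046),atz("wrist",(326.5,179),.046)-atz("wrist",(326.5,274),.046))
# automatic ring fits
from cv2 import fitEllipse
t=cv2.imread("pics/top0.png");g=t.max(2);m=np.uint8(g<60)*255
m2=np.zeros_like(m);m2[262:320,405:465]=m[262:320,405:465]
n,l,st,ce=cv2.connectedComponentsWithStats(m2);i=1+np.argmax(st[1:,4]);pts=np.argwhere(l==i)[:,::-1].astype(np.float32)
e=fitEllipse(cv2.convexHull(pts));print(e,atz("top",e[0],.048))
E
```

```text
base [0.4575007 0.1084315] diam [0.05030255 0.00253272] tcp [0.45874661 0.1072091 ]
rim [0.45726078 0.11019124]
ring [0.45844305 0.11096559] knobtop [array([0.55528312, 0.11883028])]
ring diam [0.07177256 0.00359121] [-0.00368855  0.07244978]
((433.9408264160156, 291.0149230957031), (39.16339111328125, 41.17228698730469), 128.09918212890625) [0.45882741 0.11001428]
```

Request:
{"api": "move_arm", "payload": {"motion": [[0.03, 0.07, -0.55, 0, 0, 0, 45], [0, 0, -0.55, 0, 0, 0, 45], [0, 0, -0.55, 0, 0, 0, 45], [0, 0, -0.5, 0, 0, 0, 45], [0, 0, 0, 0, 0, 0, 45], [0, 0, 0, 0, 0, 0, 45], [0, 0, 0, 0, 0, 0, 45]]}}

```text
time_s: 6.35
eef_pos: [0.4611, 0.1096, 0.1109]
eef_rot: [0.689, 0.725, 0.001, 0.001]
wrist_force: [0.1, 0.6, -0.3]
finger_gap: 0.571
grasp_force: 8.0
```

```bash
python3 - <<'E'
from rig import robot, eyes
from h import *
import pickle
s=robot.observe();c=eyes.capture("wrist");pickle.dump((s,c),open("w3.pkl","wb"));wcam(s,c)
print(s["time_s"],s["eef_pos"],s["wrist_force"],s["finger_gap"])
t=eyes.capture("top")["frame"];sd=eyes.capture("side")["frame"]
o=np.zeros((600,800,3),np.uint8)
o[:,:500]=cv2.resize(c["frame"][180:420,220:420],(500,600),interpolation=cv2.INTER_CUBIC)
o[:300,500:800]=cv2.resize(sd[170:250,300:400],(300,240),interpolation=cv2.INTER_CUBIC)[:300] if 0 else cv2.resize(sd[160:260,300:400],(300,300),interpolation=cv2.INTER_CUBIC)
o[300:,500:800]=cv2.resize(t[240:340,385:485],(300,300),interpolation=cv2.INTER_CUBIC)
cv2.imwrite("pics/m3.png",o)
E
```

```text
6.35 [0.46113904 0.1096188  0.11092691] [ 0.10338688  0.60278919 -0.33069672] 0.5712676422015954
```

View pics/m3.png

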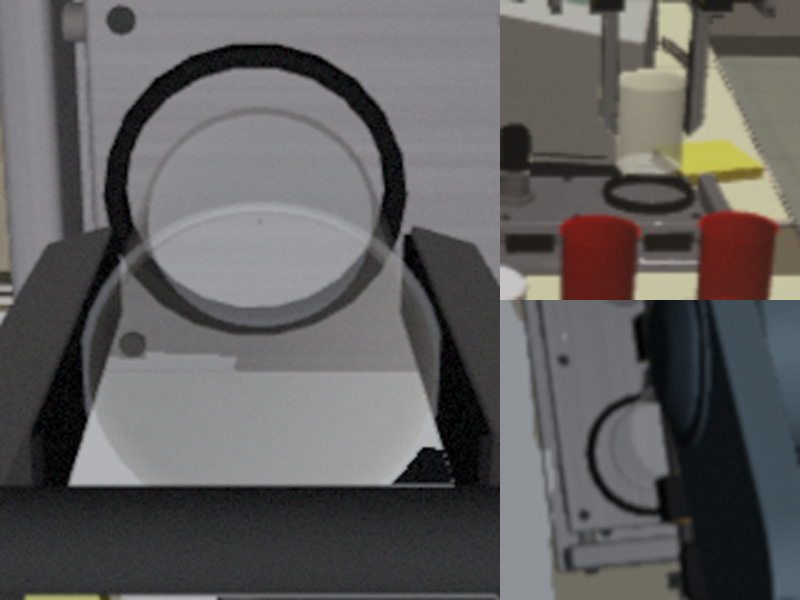

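The ring's centre is at wrist pixel (322,255.6). The beaker base spans crop x 147–378 and y 107–325, which puts its centre at about (324.8,266.4).

```bash
python3 - <<'E'
from h import *
import pickle
s,c=pickle.load(open("w3.pkl","rb"));wcam(s,c)
z=s["eef_pos"][2]-.0456
U=lambda x,y:(220+x/2.5,180+y/2.5)
b=atz("wrist",U(262.5,216),z);r=atz("wrist",U(255,189),.048)
print(z,b,r,r-b, "tcp",s["eef_pos"])
print(atz("wrist",U(378,216),z)-atz("wrist",U(147,216),z),atz("wrist",U(262,107),z)-atz("wrist",U(262,325),z))
print(atz("wrist",U(406,189),.048)-atz("wrist",U(104,189),.048),atz("wrist",U(255,43),.048)-atz("wrist",U(255,334),.048))
# check by projecting true-size circles for best fits
a=np.linspace(0,2*np.pi,72)
for nm,ctr,rad,zz in(("base",b,.0255,z),("ringout",r,.036,.048)):
    q=np.array([proj("wrist",(ctr[0]+rad*np.cos(k),ctr[1]+rad*np.sin(k),zz)) for k in a]);q=(q-[220,180])*2.5;print(nm,q.min(0),q.max(0))
E
```

```text
0.06532690565814518 [0.46008265 0.11088284] [0.45835175 0.11137364] [-0.0017309  0.0004908] tcp [0.46113904 0.1096188  0.11092691]
[0.05051794 0.00255422] [-0.00259917  0.05046545]
[0.07100299 0.00359257] [-0.00357555  0.07193133]
base [146.01036917 102.56060975] [378.98844775 322.90463805]
ringout [102.00971513  37.48928517] [408.00662467 329.14002193]
```

Request:
{"api": "move_arm", "payload": {"motion": [[-0.06, 0, 0, 0, 0, 0, 45], [0, 0, -0.3, 0, 0, 0, 45], [0, 0, -0.3, 0, 0, 0, 45], [0, 0, -0.15, 0, 0, 0, 45], [0, 0, -0.07, 0, 0, 0, 45], [0, 0, 0, 0, 0, 0, 45], [0, 0, 0, 0, 0, 0, 45], [0, 0, 0, 0, 0, 0, 45]]}}

```text
time_s: 7.3
eef_pos: [0.4589, 0.1093, 0.0854]
eef_rot: [0.689, 0.725, 0.0, 0.0]
wrist_force: [1.1, -0.2, 0.0]
finger_gap: 0.566
grasp_force: 8.0
```

```bash
python3 - <<'E'
from rig import robot, eyes
from h import *
s=robot.observe();c=eyes.capture("wrist");wcam(s,c)
print(s["time_s"],s["eef_pos"],s["wrist_force"],s["finger_gap"])
sd=eyes.capture("side")["frame"]
o=np.zeros((600,800,3),np.uint8)
o[:,:500]=cv2.resize(c["frame"][180:420,220:420],(500,600),interpolation=cv2.INTER_CUBIC)
o[:300,500:800]=cv2.resize(sd[160:260,300:400],(300,300),interpolation=cv2.INTER_CUBIC)
cv2.imwrite("pics/m4.png",o)
E
```

```text
7.3 [0.45890575 0.10926165 0.08539299] [ 1.06988517 -0.21128021  0.04163885] 0.5657798557342986
```

View pics/m4.png

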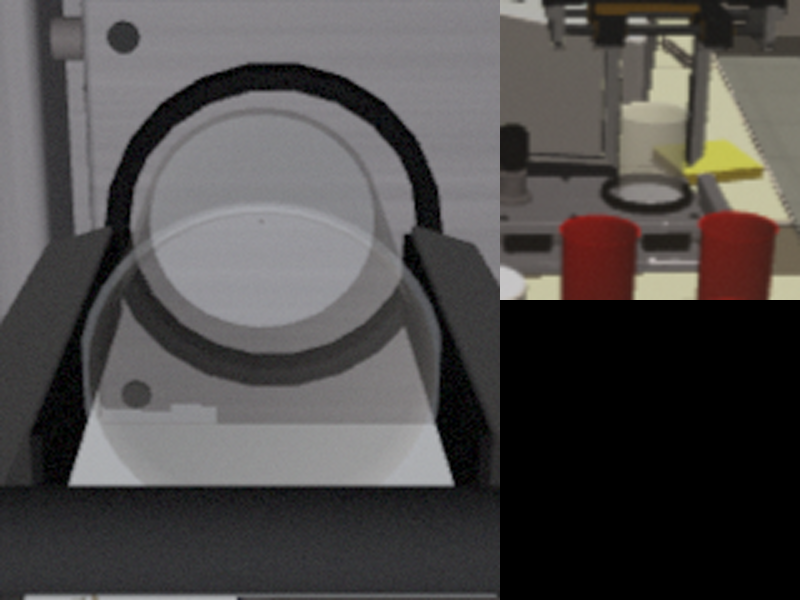

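The ring's outer edge spans crop x 107–442 (centre 274.5) and y 63–385. The base spans x 148–378 (centre 262.5) and y 107–327, so the beaker sits about 2.4 mm too far towards −x inside the ring.

```bash
python3 - <<'E'
from rig import robot, eyes
from h import *
from scipy.optimize import least_squares
s=robot.observe();c=eyes.capture("wrist");wcam(s,c)
a=np.linspace(0,2*np.pi,120)
def fit(box,z):
    box=np.array(box)/2.5+np.array([220,180,220,180])
    def f(p):
        q=np.array([proj("wrist",(p[0]+p[2]*np.cos(k),p[1]+p[2]*np.sin(k),z)) for k in a]);return np.r_[q.min(0),q.max(0)]-box
    return least_squares(f,[.459,.11,.03]).x
print("ring",fit([107,63,442,385],.048),"ringin",fit([131,89,416,353],.048))
print("base",fit([148,107,378,327],.0405),fit([148,107,378,327],.043))
print(s["eef_pos"])
E
```

```text
ring [0.46022224 0.11025389 0.03567251] ringin [0.45995694 0.111351   0.02977856]
base [0.45784496 0.10980959 0.02526122] [0.45779203 0.11070635 0.02495783]
[0.45881246 0.1092559  0.08537118]
```

Request:
{"api": "move_arm", "payload": {"motion": [[0.07, 0.02, 0, 0, 0, 0, 45], [0, 0, 0, 0, 0, 0, 45], [0, 0, 0, 0, 0, 0, 45], [0, 0, 0, 0, 0, 0, 57], [0, 0, 0, 0, 0, 0, 62], [0, 0, 0, 0, 0, 0, 70], [0, 0, 0, 0, 0, 0, 78], [0, 0, 0, 0, 0, 0, 78], [0, 0, 0, 0, 0, 0, 78], [0, 0, 0, 0, 0, 0, 78]]}}

```text
time_s: 8.45
eef_pos: [0.4608, 0.1099, 0.0854]
eef_rot: [0.689, 0.725, 0.0, 0.0]
wrist_force: [0.4, 0.2, -0.4]
finger_gap: 0.83
grasp_force: 0.0
```

```bash
python3 - <<'E'
from rig import robot, eyes
from h import *
import pickle
s=robot.observe();c=eyes.capture("wrist");wcam(s,c);pickle.dump((s,c),open("w5.pkl","wb"))
print(s["time_s"],s["eef_pos"],s["wrist_force"],s["finger_gap"])
sd=eyes.capture("side")["frame"]
o=np.zeros((600,800,3),np.uint8)
o[:,:500]=cv2.resize(c["frame"][180:420,220:420],(500,600),interpolation=cv2.INTER_CUBIC)
o[:300,500:800]=cv2.resize(sd[160:260,300:400],(300,300),interpolation=cv2.INTER_CUBIC)
cv2.imwrite("pics/m5.png",o)
E
```

```text
8.45 [0.4607538  0.10987902 0.08535707] [ 0.38127776  0.19397145 -0.37220787] 0.8298010300977778
```

View pics/m5.png

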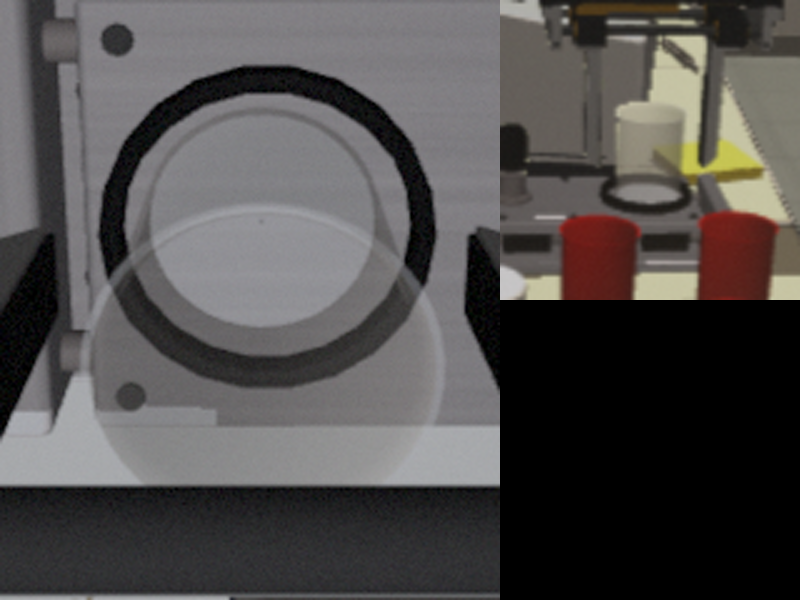

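The beaker is free in the ring. The ring's centre is at crop x 267 and the base's at 263, about 1 mm apart. Next I go up and across to the knob.

Request:
{"api": "move_arm", "payload": {"motion": [[0, 0, 0, 0, 0, 0, 90], [0, 0, 0.5, 0, 0, 0, 90], [0, 0, 0.8, 0, 0, 0, 90], [0, 0, 0.9, 0, 0, 0, 90], [0, 0, 0.9, 0, 0, 0, 90], [0, 0, 0.4, 0, 0, 0, 90], [0.85, 0.05, 0, 0, 0, 0, 80], [0.85, 0.05, 0, 0, 0, 0, 70], [0.85, 0.05, 0, 0, 0, 0, 60], [0.85, 0.05, 0, 0, 0, 0, 60], [0, 0, 0, 0, 0, 0, 60], [0, 0, 0, 0, 0, 0, 60]]}}

```text
time_s: 9.75
eef_pos: [0.562, 0.1158, 0.1893]
eef_rot: [0.689, 0.725, -0.001, -0.001]
wrist_force: [0.3, -0.1, -0.0]
finger_gap: 0.642
grasp_force: 0.0
```

```bash
python3 - <<'E'
from rig import robot, eyes
from h import *
import pickle
s=robot.observe();c=eyes.capture("wrist");wcam(s,c);pickle.dump((s,c),open("w6.pkl","wb"))
print(s["time_s"],s["eef_pos"],s["wrist_force"],s["finger_gap"],yaw(s))
sd=eyes.capture("side")["frame"];t=eyes.capture("top")["frame"]
o=np.zeros((600,800,3),np.uint8)
o[:480,:500]=c["frame"][:,70:570]
o[:300,500:800]=cv2.resize(sd[160:260,285:385],(300,300),interpolation=cv2.INTER_CUBIC)
o[300:,500:]=cv2.resize(t[190:340,385:460],(300,600),interpolation=cv2.INTER_CUBIC)[:300]
cv2.imwrite("pics/m6.png",o)
for z in(.0,.066,.098):print(proj("wrist",(.565,.116,z)))
E
```

```text
9.75 [0.56202447 0.1158458  0.18927797] [ 0.27719646 -0.14850846 -0.0371373 ] 0.6424359595963355 (np.float64(0.049988163228262925), array([-2.26715248e-03, -4.37678662e-05, -9.99997429e-01]))
[329.71367305 213.80963314]
[330.69583402 232.62960018]
[331.34191721 245.00971384]
```

View pics/m6.png

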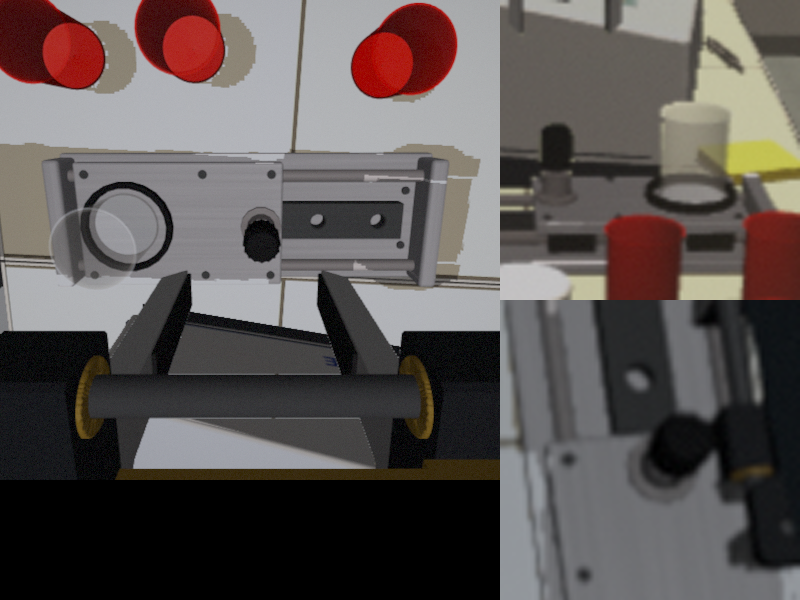

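The knob top is at wrist pixel (332,244), which agrees with (0.565, 0.116, 0.098). The holes are at (387,220) and (447,220), and the beaker stands in its ring.

```bash
python3 - <<'E'
from h import *
import pickle
s,c=pickle.load(open("w6.pkl","rb"));wcam(s,c)
print("knob",atz("wrist",(332,244.5),.098))
a,b=atz("wrist",(387,220),.024),atz("wrist",(447,220),.024);print(a,b,b-a)
print("ring",atz("wrist",(196.5,226),.048),"base",atz("wrist",(195.5,225),.04))
E
```

```text
knob [0.56541276 0.11637095]
[0.6124867  0.11828069] [0.66244834 0.12083447] [0.04996164 0.00255378]
ring [0.46099433 0.11127073] base [0.45769892 0.10995713]
```

Request:
{"api": "move_arm", "payload": {"motion": [[0.1, 0, -0.5, 0, 0, 0, 60], [0, 0, -0.8, 0, 0, 0, 60], [0, 0, -0.8, 0, 0, 0, 60], [0, 0, -0.8, 0, 0, 0, 60], [0, 0, -0.6, 0, 0, 0, 60], [0, 0, 0, 0, 0, 0, 60], [0, 0, 0, 0, 0, 0, 60]]}}

```text
time_s: 10.6
eef_pos: [0.5653, 0.1159, 0.085]
eef_rot: [0.689, 0.725, -0.0, -0.0]
wrist_force: [-0.1, -0.5, 0.0]
finger_gap: 0.639
grasp_force: 0.0
```

Request:
{"api": "move_arm", "payload": {"motion": [[0, 0, 0, 0, 0, 0, 45], [0, 0, 0, 0, 0, 0, 35], [0, 0, 0, 0, 0, 0, 28], [0, 0, 0, 0, 0, 0, 22], [0, 0, 0, 0, 0, 0, 15], [0, 0, 0, 0, 0, 0, 15], [0, 0, 0, 0, 0, 0, 15], [0, 0, 0, 0, 0, 0, 15]], "grip_force": 30}}

```text
time_s: 11.4
eef_pos: [0.566, 0.1159, 0.0855]
eef_rot: [0.689, 0.725, 0.0, 0.0]
wrist_force: [1.9, 0.0, 0.2]
finger_gap: 0.246
grasp_force: 30.0
```

Request:
{"api": "move_arm", "payload": {"motion": [[0, 0, 0.1, 0, 0, 0, 15], [0, 0, 0.1, 0, 0, 0, 15], [0, 0, 0.1, 0, 0, 0, 15], [0, 0, 0.1, 0, 0, 0, 15], [0, 0, 0.02, 0, 0, 0, 15], [0, 0, 0, 0, 0, 0, 15], [0, 0, 0, 0, 0, 0, 15], [0, 0, 0, 0, 0, 0, 15]]}}

```text
time_s: 12.2
eef_pos: [0.5651, 0.1159, 0.0973]
eef_rot: [0.689, 0.725, -0.001, -0.001]
wrist_force: [-0.1, -0.2, -7.3]
finger_gap: 0.25
grasp_force: 30.0
```

Request:
{"api": "move_arm", "payload": {"motion": [[0.07, 0.004, 0, 0, 0, 0, 15], [0.13, 0.007, 0, 0, 0, 0, 15], [0.16, 0.008, 0, 0, 0, 0, 15], [0.16, 0.008, 0, 0, 0, 0, 15], [0.16, 0.008, 0, 0, 0, 0, 15], [0.16, 0.008, 0, 0, 0, 0, 15], [0.16, 0.008, 0, 0, 0, 0, 15], [0.16, 0.008, 0, 0, 0, 0, 15], [0.16, 0.008, 0, 0, 0, 0, 15], [0.14, 0.007, 0, 0, 0, 0, 15], [0.1, 0.005, 0, 0, 0, 0, 15], [0.04, 0.002, 0, 0, 0, 0, 15]]}}

```text
time_s: 13.4
eef_pos: [0.6141, 0.1183, 0.098]
eef_rot: [0.689, 0.725, 0.0, 0.0]
wrist_force: [-1.7, -0.9, -7.0]
finger_gap: 0.246
grasp_force: 30.0
```

Request:
{"api": "move_arm", "payload": {"motion": [[0, 0, 0, 0, 0, 0, 15], [0, 0, 0, 0, 0, 0, 15], [0, 0, 0, 0, 0, 0, 15]]}}

```text
time_s: 13.7
eef_pos: [0.6142, 0.1183, 0.0982]
eef_rot: [0.689, 0.725, 0.0, 0.0]
wrist_force: [1.3, 0.5, -7.6]
finger_gap: 0.245
grasp_force: 30.0
```

Request:
{"api": "move_arm", "payload": {"motion": [[-0.03, 0, 0, 0, 0, 0, 15], [0, 0, -0.1, 0, 0, 0, 15], [0, 0, -0.1, 0, 0, 0, 15], [0, 0, -0.1, 0, 0, 0, 15], [0, 0, 0, 0, 0, 0, 15], [0, 0, 0, 0, 0, 0, 15]]}}

```text
time_s: 14.3
eef_pos: [0.6133, 0.1183, 0.0895]
eef_rot: [0.689, 0.725, 0.0, 0.0]
wrist_force: [0.1, -0.2, -1.8]
finger_gap: 0.251
grasp_force: 30.0
```

Request:
{"api": "move_arm", "payload": {"motion": [[0, 0, -0.1, 0, 0, 0, 15], [0, 0, -0.1, 0, 0, 0, 15], [0, 0, -0.05, 0, 0, 0, 15], [0, 0, 0, 0, 0, 0, 15], [0, 0, 0, 0, 0, 0, 15], [0, 0, 0, 0, 0, 0, 15]]}}

```text
time_s: 14.9
eef_pos: [0.6134, 0.1183, 0.082]
eef_rot: [0.689, 0.725, 0.0, 0.0]
wrist_force: [0.8, 0.2, 1.8]
finger_gap: 0.249
grasp_force: 30.0
```

Force +1.8 N means the knob is about 1 mm above flush, so I'll press slightly further.

Request:
{"api": "move_arm", "payload": {"motion": [[0, 0, -0.04, 0, 0, 0, 15], [0, 0, -0.02, 0, 0, 0, 15], [0, 0, 0, 0, 0, 0, 15], [0, 0, 0, 0, 0, 0, 15], [0, 0, 0, 0, 0, 0, 15], [0, 0, 0, 0, 0, 0, 15]]}}

```text
time_s: 15.5
eef_pos: [0.614, 0.1183, 0.0815]
eef_rot: [0.689, 0.725, 0.001, 0.001]
wrist_force: [-0.8, -0.1, 9.0]
finger_gap: 0.249
grasp_force: 30.0
```

```bash
python3 - <<'E'
from rig import robot, eyes
from h import *
s=robot.observe();c=eyes.capture("wrist");wcam(s,c)
print(s["time_s"],s["eef_pos"],s["wrist_force"],s["finger_gap"])
sd=eyes.capture("side")["frame"];print(robot.observe()["wrist_force"])
o=np.zeros((600,800,3),np.uint8)
o[:480,:500]=c["frame"][:,70:570]
o[:300,500:800]=cv2.resize(sd[160:260,260:360],(300,300),interpolation=cv2.INTER_CUBIC)
cv2.imwrite("pics/m7.png",o)
E
```

```text
15.5 [0.61395595 0.1183286  0.0815261 ] [-0.81805026 -0.14911386  8.9983981 ] 0.24871375503401524
[-0.83577205 -0.50913305 10.01341657]
```

View pics/m7.png

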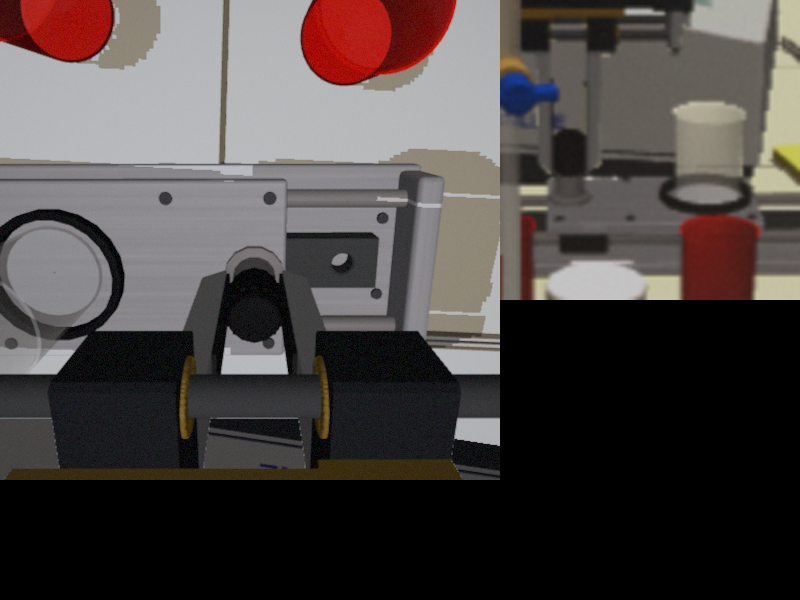

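The pin is in the middle hole, with only the last hole still visible at (341,262). The knob is held on its collar: the force rose sharply at the stop, to 9–10 N. The beaker stands in its ring.

```bash
python3 -c "
from rig import robot
print(robot.close_job())"
```

```text
the job is handed in; nothing more can be done
None
```

I handed the job in at about 15.6 s; the hand-in gave no verdict. The beaker stands free in the ring, the carriage is locked at the next hole, and the gripper is still holding the knob flush at about 9–10 N.

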